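# Pack a brake-pad service kit from the push feeder

## Robot

A 6-joint arm with a two-finger parallel gripper is mounted at the origin on the work surface. World frame = base frame: x ahead of the robot, y to its left, z up, the work surface at z = 0. Lengths are in m, angles in rad, forces in N, time in s.
With the tool pointing down it reaches from about 0.3 to 0.825 m from the base axis. Payload 5.4 kg.
Tool frame: the origin (TCP) lies at the very end of the fingers, on their centre line; the grasp point (between the pads) lies 19 mm behind it; z points along the fingers, x is the direction in which the jaws open and shut, and the axes are right-handed (so a half turn about z gives the same grasp; the last joint's range is limited). The gripper opens to 92 mm and grips with 3 to 60 N. Pads are 20 mm wide; open, the fingers measure 128 mm over their backs; the gripper's body (75 mm by 189 mm) begins 69 mm behind the grasp point.
Start: joints at [1, 0.158, 1.597, -0, 1.386, -0.21], TCP at [0.203, 0.538, 0.215] pointing down, gripper open.
Joint ranges: [-2.91, 2.91], [-0.94, 2.29], [0.18, 2.7], [-1.29, 4.43], [0.17, 2.64], [-3, 3]. Speed limits (rad/s): [2.57, 2.57, 3.14, 3.14, 3.14, 3.14].

## Interface

Orientations are given as a rotation vector (axis times angle).
In Python, from workcell import bot gives the robot as it stands. Calls block until the motion is done:
- bot.goto(position, orientation): joint-space move of the TCP to a pose.
- bot.line_to(position, rot=None, max_speed=0.15): straight line of the TCP; rot=None keeps the orientation; max_speed is the mean speed in m/s.
- bot.set_joints(angles): joint-space move.
- bot.set_gripper(opening, newtons=None): opening from 0.0 (shut) to 1.0 (fully open); newtons is the grip in N (None keeps the last); returns when the fingers have stopped.
- bot.hold(seconds).
- bot.inverse_kinematics(position, orientation): joint angles nearest the present ones, or None.
- bot.read_camera(name): name is "scene" or "top"; returns a dict with "pixels" (400x640x3 uint8, blue, green, red), "fx", "fy", "cx", "cy" (pixels), "k1" (the pictures are not rectified: a ray, as slopes to the right and down, at radius r is drawn at 1 + k1 r^2 times it, then the intrinsics apply), "R" (3x3) and "t" (3): a world point X has camera coordinates R X + t. Camera axes: x right, y down, z forward; pixel columns grow to the right and rows downward; lengths in m; the calibration is good to about 2 mm. A picture is of the moment at which its call begins. There is no depth.
A pose or a line that the arm cannot do raises bot.MotionError and nothing moves.
- bot.job_done(): hands the job in, once; it reports no verdict.
Readings, each from a call of its own:
- bot.current_clock(): time.
- bot.current_joints(): joint angles.
- bot.current_joint_vel(): joint speeds.
- bot.current_effort(): joint torques, N m.
- bot.current_ee_pos(): TCP position.
- bot.current_tool_rot(): TCP orientation.
- bot.current_contact_force(): force on the tool from outside, world axes, zero at the start.
- bot.current_ft_torque(): the same for the moment, N m.
- bot.current_opening(): opening from 0.0 (shut) to 1.0 (fully open).
Only numpy, scipy, OpenCV 4.12 (cv2) and the standard library are available. Lean on these libraries where they do the work, as an engineer would, in place of code of your own. Each camera call takes 0.05 s, during which the arm holds its last target.

## Task

Pack the brake kit: empty the pad feeder by pushing its red sprung paddle fully home for each pad, touching a pad only once it has come out from under the hood, and press every pad fully home in a pad pocket of the case. Also pick every brass-coloured pin out of the crate and press each fully home in a groove of the case. Leave the other salvage in the crate, let the paddle spring back, and do not knock the other things on the bench about.

Things in the scene. Friction and masses are not known exactly. Their poses are not given: they have to be found in the camera images.
- feeder: fixed brake-pad feeder: steel base plate 250 (x) x 100 (y) x 5 mm, origin under its middle, at table height. On it a capped clear magazine in a blue frame, |x| and |y| within 35 mm, top 64 mm above the table, holds the pads stacked flat. Red paddle at the -x end; low guide bars beside the slide, |y| 21 to 31 mm, x -121 to -35 mm, top 15 mm above the table
- outlet (a point): feeder: where the centre of a pushed-out pad comes to lie, 67 mm in the feeder's +x from its origin; this point is on the top of the base plate, 5 mm above the table. The bare end of the plate reaches from the hood (34 mm from the feeder's origin) to 125 mm. The slot is 17 mm high
- slide (a joint): the feeder's sprung slide, m: 0 at rest, 0.072 fully home, along the feeder's +x. Spring about 5 N at rest, 9 N home, plus friction; returns by itself. A full stroke pushes the lowest pad out just clear of the hood; the next drops down once the slide is back
- paddle (a point): centre of the outer (-x) face of the red paddle on the slide, moves with the slide; x is the push direction (feeder's +x). Paddle 60 mm wide (y), 10 mm thick, from 6 to 51 mm above the table; this point is 28.5 mm above the table
- pad_a_mid (a point): brake pad A: a rigid flat block 56 (x) x 38 (y) x 14 (z) mm, about 90 g, yellow backing plate 5 mm thick below and black lining above; this point is its centre, x along its length, z out of the lining. Starts flat in the feeder's stack (A lowest, then B, then C; C is missing at some starts and is then None), length along the feeder's x
- pad_b_mid (a point): brake pad B: a rigid flat block 56 (x) x 38 (y) x 14 (z) mm, about 90 g, yellow backing plate 5 mm thick below and black lining above; this point is its centre, x along its length, z out of the lining. Starts flat in the feeder's stack (A lowest, then B, then C; C is missing at some starts and is then None), length along the feeder's x
- pad_c_mid (a point): brake pad C: a rigid flat block 56 (x) x 38 (y) x 14 (z) mm, about 90 g, yellow backing plate 5 mm thick below and black lining above; this point is its centre, x along its length, z out of the lining. Starts flat in the feeder's stack (A lowest, then B, then C; C is missing at some starts and is then None), length along the feeder's x
- groove1 (a point): kit case: centre of the floor of pin groove 1, 8 mm above the table, x along it; beside pocket 2, 58 mm in the case's -y. 93 (x) x 17 (y) x 12 mm deep, with a finger slot 35 mm wide (x) at its middle on both sides, as deep, reaching 26 mm out in y. Sprung yellow nubs at its ends as in the pockets. A pin lies 2 mm proud when home
- groove2 (a point): kit case: centre of the floor of pin groove 2, 8 mm above the table, x along it; beside pocket 2, 58 mm in the case's +y. 93 (x) x 17 (y) x 12 mm deep, with a finger slot 35 mm wide (x) at its middle on both sides, as deep, reaching 26 mm out in y. Sprung yellow nubs at its ends as in the pockets. A pin lies 2 mm proud when home
- pocket1 (a point): kit case: centre of the floor of pad pocket 1 (of 3 in a row along x, 70 mm apart), 8 mm above the table. 59 (x) x 41 (y) x 12 mm deep; finger slots 35 mm wide (x) at the middle of both long sides, as deep, reaching 28 mm out in y. A sprung yellow nub in each end wall: a push of 5 to 15 N gets a pad home; it then lies 2 mm proud
- pocket2 (a point): kit case: centre of the floor of pad pocket 2 (of 3 in a row along x, 70 mm apart), 8 mm above the table. 59 (x) x 41 (y) x 12 mm deep; finger slots 35 mm wide (x) at the middle of both long sides, as deep, reaching 28 mm out in y. A sprung yellow nub in each end wall: a push of 5 to 15 N gets a pad home; it then lies 2 mm proud
- pocket3 (a point): kit case: centre of the floor of pad pocket 3 (of 3 in a row along x, 70 mm apart), 8 mm above the table. 59 (x) x 41 (y) x 12 mm deep; finger slots 35 mm wide (x) at the middle of both long sides, as deep, reaching 28 mm out in y. A sprung yellow nub in each end wall: a push of 5 to 15 N gets a pad home; it then lies 2 mm proud
- pin_1_mid (a point): one of two like brass-coloured slide pins in the crate (one may be missing, then None): round 12 mm bar with 14 mm square ends (each 12 mm long), 90 mm long in all, about 70 g; this point is its centre, x along its length
- pin_2_mid (a point): one of two like brass-coloured slide pins in the crate (one may be missing, then None): round 12 mm bar with 14 mm square ends (each 12 mm long), 90 mm long in all, about 70 g; this point is its centre, x along its length
- crate_in (a point): fixed grey crate with mixed salvage: centre of the inner floor, 5 mm above the table. Outside 210 (x) x 170 (y) mm, walls 5 mm thick, rim 55 mm above the table
- dark_pin: dark steel pin in the crate, same shape as the brass ones but 110 mm long; origin under its middle; stays in the crate
- gear: dark toothed gear in the crate, 43 mm across, 20 mm high; origin under its middle; stays in the crate
- socket: round steel socket standing in the crate, 24 mm across, 32 mm high; origin under its middle; stays in the crate
- bolt: short bolt lying in the crate, 42 mm long, head 18 mm; origin under its middle; stays in the crate
- sleeve: copper sleeve standing in the crate, 22 mm across, 24 mm high; origin under its middle; stays in the crate
- cap: round black cap in the crate, 26 mm across, 18 mm high; origin under its middle; stays in the crate
- oil: bystander: black bottle, 52 mm across, 130 mm high; origin under its middle
- grease: bystander: white jar with blue cap, 60 mm across, 60 mm high; origin under its middle
- bearing: bystander: steel bearing ring lying on the table, 44 mm across, 14 mm high
Things that resemble listed ones, but are neither listed nor needed, are in the scene too. Of the things like the cap, leave any that is green or pink; of the rest the smaller one is meant.

How it is judged:
On the way:
1. the red paddle has been pushed fully home (value of joint slide above 0.068 m), for 0.05 s.
At the end, for the whole second after the job is handed in: Every pad present is home in a pocket (centre within 5 mm sideways of the pocket's and under 9.2 mm above its floor; 7 is fully home), each brass pin present likewise in a groove (within 6 mm), the slide within 6 mm of rest, and all other salvage in the crate (((horizontal distance between pad_a_mid and pocket1 below 0.005 m and z of pad_a_mid in the frame of pocket1 between 0.003 and 0.0092 m) or (horizontal distance between pad_a_mid and pocket2 below 0.005 m and z of pad_a_mid in the frame of pocket2 between 0.003 and 0.0092 m) or (horizontal distance between pad_a_mid and pocket3 below 0.005 m and z of pad_a_mid in the frame of pocket3 between 0.003 and 0.0092 m)) and ((horizontal distance between pad_b_mid and pocket1 below 0.005 m and z of pad_b_mid in the frame of pocket1 between 0.003 and 0.0092 m) or (horizontal distance between pad_b_mid and pocket2 below 0.005 m and z of pad_b_mid in the frame of pocket2 between 0.003 and 0.0092 m) or (horizontal distance between pad_b_mid and pocket3 below 0.005 m and z of pad_b_mid in the frame of pocket3 between 0.003 and 0.0092 m)) and ((horizontal distance between pad_c_mid and pocket1 below 0.005 m and z of pad_c_mid in the frame of pocket1 between 0.003 and 0.0092 m) or (horizontal distance between pad_c_mid and pocket2 below 0.005 m and z of pad_c_mid in the frame of pocket2 between 0.003 and 0.0092 m) or (horizontal distance between pad_c_mid and pocket3 below 0.005 m and z of pad_c_mid in the frame of pocket3 between 0.003 and 0.0092 m)) and ((horizontal distance between pin_1_mid and groove1 below 0.006 m and z of pin_1_mid in the frame of groove1 between 0.003 and 0.0092 m) or (horizontal distance between pin_1_mid and groove2 below 0.006 m and z of pin_1_mid in the frame of groove2 between 0.003 and 0.0092 m)) and ((horizontal distance between pin_2_mid and groove1 below 0.006 m and z of pin_2_mid in the frame of groove1 between 0.003 and 0.0092 m) or (horizontal distance between pin_2_mid and groove2 below 0.006 m and z of pin_2_mid in the frame of groove2 between 0.003 and 0.0092 m)) and value of joint slide below 0.006 m and z of each of dark_pin, gear, socket, bolt, sleeve, cap in the frame of crate_in above -0.02 m and x of dark_pin in the frame of crate_in between -0.105 and 0.105 m and y of dark_pin in the frame of crate_in between -0.085 and 0.085 m and x of gear in the frame of crate_in between -0.105 and 0.105 m and y of gear in the frame of crate_in between -0.085 and 0.085 m and x of socket in the frame of crate_in between -0.105 and 0.105 m and y of socket in the frame of crate_in between -0.085 and 0.085 m and x of bolt in the frame of crate_in between -0.105 and 0.105 m and y of bolt in the frame of crate_in between -0.085 and 0.085 m and x of sleeve in the frame of crate_in between -0.105 and 0.105 m and y of sleeve in the frame of crate_in between -0.085 and 0.085 m and x of cap in the frame of crate_in between -0.105 and 0.105 m and y of cap in the frame of crate_in between -0.085 and 0.085 m); the robot touches nothing.
It fails at once if pad A is gripped or dragged by the fingers while it is still under the magazine's hood (x of pad_a_mid in the frame of feeder between -0.03 and 0.052 m and y of pad_a_mid in the frame of feeder between -0.02 and 0.02 m and z of pad_a_mid in the frame of feeder below 0.05 m and contact force between the fingers and pad_a above 1.5 N).
It fails at once if pad B is gripped or dragged by the fingers while it is still under the magazine's hood (x of pad_b_mid in the frame of feeder between -0.03 and 0.052 m and y of pad_b_mid in the frame of feeder between -0.02 and 0.02 m and z of pad_b_mid in the frame of feeder below 0.05 m and contact force between the fingers and pad_b above 1.5 N).
It fails at once if pad C is gripped or dragged by the fingers while it is still under the magazine's hood (x of pad_c_mid in the frame of feeder between -0.03 and 0.052 m and y of pad_c_mid in the frame of feeder between -0.02 and 0.02 m and z of pad_c_mid in the frame of feeder below 0.05 m and contact force between the fingers and pad_c above 1.5 N).
It fails at once if the oil bottle, grease jar or bearing is knocked more than 4 cm away (distance of any of oil, grease, bearing from where it was at the start of the episode above 0.04 m).
Of pad_c, pin_1, pin_2 only 2 to 3 are there at a start; the rules pass over those that are not, and their reading is None.
At some moment in a run one of pad_a, pad_b, pad_c may be knocked a few centimetres aside while the robot is not near it.
Once in a run the grip may slacken for a moment while it holds something.
It also fails if it takes over 210 s, if anything falls off the work surface, if the arm or the gripper's body presses on something with over 40 N, if the wrist force passes 120 N, or if a joint passes its speed limit or range.

## Working session

There is one attempt and no reset: what is moved stays moved. The work goes in short steps, each a Python script; the robot and the scene stay as the last script left them, time stands still between calls to the robot, and variables do not carry over. Pictures are saved under pics/ and viewed, and the job is handed in when it is done.

```bash
ls; mkdir -p pics; python3 - <<'E'
from workcell import bot
import cv2
for n in ("scene","top"):
    c=bot.read_camera(n); cv2.imwrite(f"pics/{n}0.png",c["pixels"]); print(n,{k:c[k] for k in c if k!="pixels"})
print(bot.current_clock(),bot.current_tool_rot(),bot.current_opening())
E
```

```text
pics
scene {'fx': 416.20898640780183, 'fy': 416.20898640780183, 'cx': 319.0333989707597, 'cy': 195.17068582400424, 'k1': 0.02954336241528284, 'R': array([[-0.65184872,  0.7582995 ,  0.0086669 ],
       [ 0.60347505,  0.52561201, -0.59962479],
       [-0.45925061, -0.38563439, -0.80023434]]), 't': array([ 0.34027552, -0.32511247,  1.30292995])}
top {'fx': 447.3504242826909, 'fy': 447.3504242826909, 'cx': 325.23787245434556, 'cy': 200.8834318824533, 'k1': -0.07708989727010081, 'R': array([[ 0.00323968, -0.99971518,  0.02364438],
       [-0.99127946, -0.00632541, -0.13162455],
       [ 0.13173662, -0.02301177, -0.99101762]]), 't': array([0.0267538 , 0.5834865 , 1.04844419])}
0.1 [ 2.58341100e+00  1.78652140e+00 -2.35257381e-03] 1.0012367333414418
```

View pics/scene0.png

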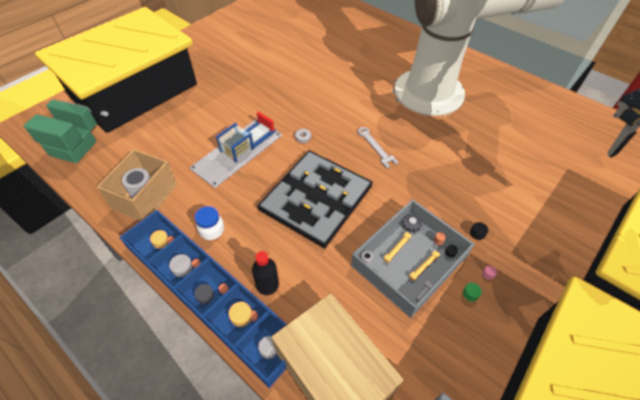

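View pics/top0.png

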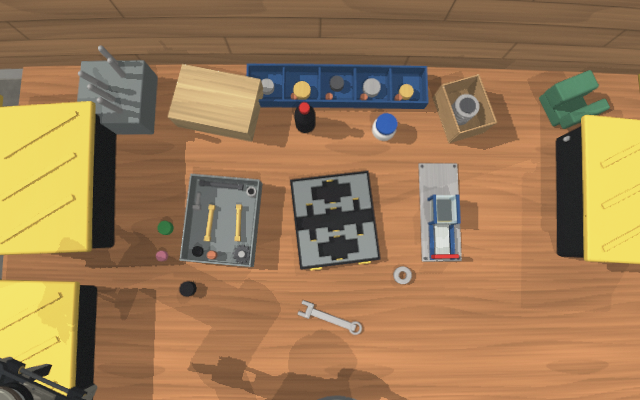

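```bash
cat > h.py <<'E'
from workcell import bot
import numpy as np, cv2
def cam(n):
    return bot.read_camera(n)
def proj(c,X):
    p=np.asarray(c["R"])@np.asarray(X,float)+c["t"]; s=p[:2]/p[2]; s=s*(1+c["k1"]*(s@s))
    return np.array([c["fx"]*s[0]+c["cx"],c["fy"]*s[1]+c["cy"]])
def ray(c,uv):
    d=np.array([(uv[0]-c["cx"])/c["fx"],(uv[1]-c["cy"])/c["fy"]]); s=d.copy()
    for _ in range(20): s=d/(1+c["k1"]*(s@s))
    R=np.asarray(c["R"]); o=-R.T@c["t"]; v=R.T@np.array([s[0],s[1],1]); return o,v
def onz(c,uv,z):
    o,v=ray(c,uv); return (o+v*(z-o[2])/v[2])
def tri(c1,u1,c2,u2):
    o1,v1=ray(c1,u1);o2,v2=ray(c2,u2)
    A=np.stack([v1,-v2],1); s=np.linalg.lstsq(A,o2-o1,rcond=None)[0]
    a=o1+s[0]*v1;b=o2+s[1]*v2
    return (a+b)/2,np.linalg.norm(a-b)
def crop(img,x0,y0,x1,y1,f,name):
    cv2.imwrite("pics/"+name,cv2.resize(img[y0:y1,x0:x1],None,fx=f,fy=f,interpolation=cv2.INTER_CUBIC))
E
python3 - <<'E'
import cv2
from h import crop
t=cv2.imread("pics/top0.png");s=cv2.imread("pics/scene0.png")
crop(t,175,160,275,280,5,"t_crate.png")
crop(t,280,160,390,280,5,"t_case.png")
crop(t,400,150,480,290,4,"t_feed.png")
crop(s,180,95,480,320,2.6,"s_all.png")
E
```

```text
(no output)
```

View pics/t_crate.png

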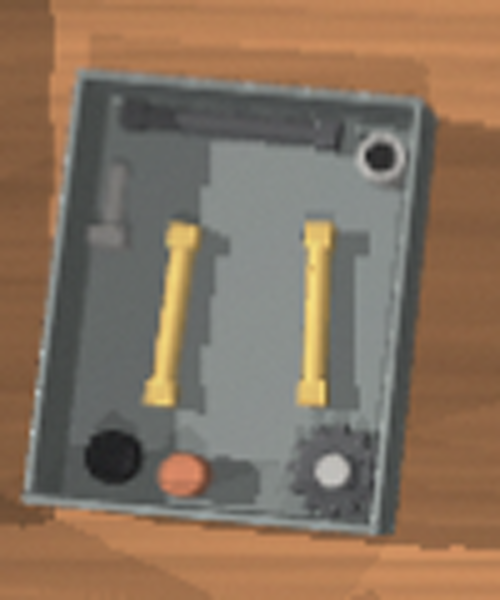

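View pics/t_case.png

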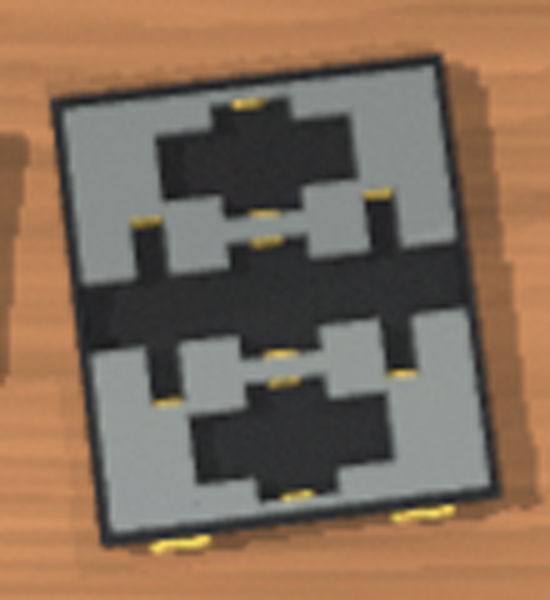

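View pics/t_feed.png

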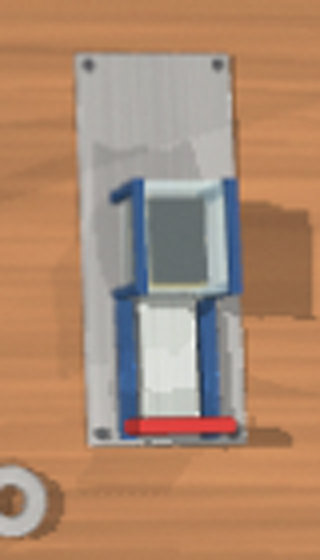

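View pics/s_all.png

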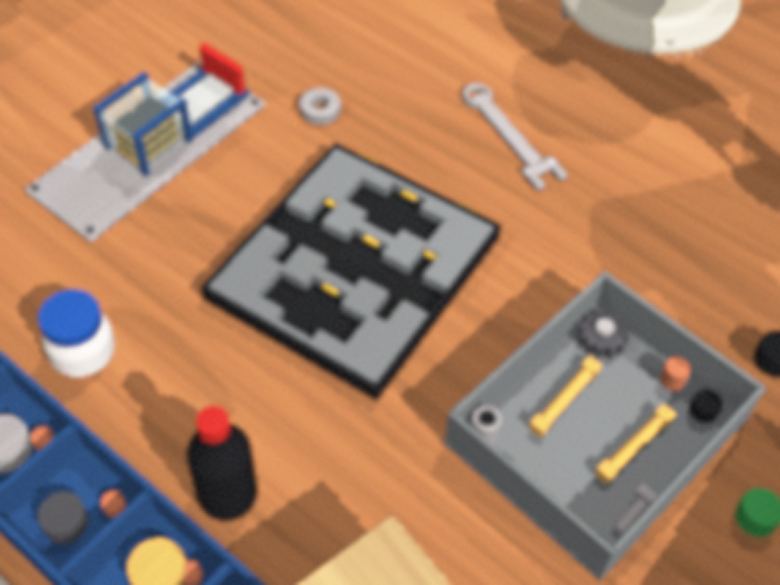

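Candidates. Pins: the brass pins at about (210,222) and (238,222) px in the top view; the dark pin along the crate's far wall (222,185) stays. Caps: black in crate (198,250), black outside (188,289), green (165,228), pink (161,256) – all left alone. The red paddle is at (445,257), the only red one. Pads are in the magazine (444,210). Now I measure.

```bash
cat > meas.py <<'E'
from h import *
t=bot.read_camera("top"); s=bot.read_camera("scene")
def yellow(img,lo=(18,110,110),hi=(32,255,255)):
    return cv2.inRange(cv2.cvtColor(img,cv2.COLOR_BGR2HSV),lo,hi)
def blobs(m,x0,y0,x1,y1,amin):
    mm=np.zeros_like(m); mm[y0:y1,x0:x1]=m[y0:y1,x0:x1]
    n,l,st,ce=cv2.connectedComponentsWithStats(mm)
    return [(st[i,4],ce[i],l==i) for i in range(1,n) if st[i,4]>=amin]
np.set_printoptions(precision=4,suppress=True)
if __name__=="__main__":
    it=t["pixels"];ii=s["pixels"]
    print("pins top")
    for a,c,m in blobs(yellow(it),185,180,255,260,30):
        ys,xs=np.nonzero(m); P=np.array([onz(t,(x,y),0.013)[:2] for x,y in zip(xs,ys)])
        r=cv2.minAreaRect((P*1000).astype(np.float32)); print(a,c,P.mean(0),r)
    print("pins scene")
    for a,c,m in blobs(yellow(ii),355,205,470,310,30):
        ys,xs=np.nonzero(m); P=np.array([onz(s,(x,y),0.012)[:2] for x,y in zip(xs,ys)])
        print(a,c,P.mean(0),cv2.minAreaRect((P*1000).astype(np.float32)))
    print("nubs top")
    for a,c,m in blobs(yellow(it),290,170,385,275,3): print(a,c,onz(t,c,0.018)[:2])
    print("nubs scene")
    for a,c,m in blobs(yellow(ii),255,150,375,245,3): print(a,c,onz(s,c,0.018)[:2])
    hsv=cv2.cvtColor(it,cv2.COLOR_BGR2HSV)
    notwood=cv2.inRange(hsv,(0,0,0),(179,75,255))|cv2.inRange(hsv,(0,0,0),(179,255,45))
    for nm,(x0,y0,x1,y1),z in (("case",(284,165,388,272),0.02),("feeder",(410,155,470,266),0.005),("crate",(176,168,268,274),0.055)):
        b=max(blobs(notwood,x0,y0,x1,y1,200),key=lambda q:q[0])
        cs,_=cv2.findContours(b[2].astype(np.uint8),cv2.RETR_EXTERNAL,cv2.CHAIN_APPROX_NONE)
        c=max(cs,key=cv2.contourArea)[:,0,:]
        P=np.array([onz(t,u,z)[:2] for u in c])*1000
        print(nm,cv2.minAreaRect(P.astype(np.float32)))
        box=cv2.boxPoints(cv2.minAreaRect(P.astype(np.float32))); print([proj(t,(p[0]/1e3,p[1]/1e3,z)).round(1) for p in box])
    red=cv2.inRange(hsv,(0,150,120),(5,255,255))
    for a,c,m in blobs(red,410,240,470,270,5):
        print("paddle",a,c,onz(t,c,0.051)[:2])
E
python3 meas.py
```

```text
pins top
177 [209.1243 222.3051] [0.5316 0.3155] ((531.376708984375, 315.566162109375), (13.900321960449219, 88.46276092529297), 83.1494369506836)
173 [237.9191 222.2775] [0.5322 0.2443] ((531.750244140625, 244.02334594726562), (12.727620124816895, 86.71204376220703), 89.77326965332031)
pins scene
204 [397.1176 246.8627] [0.5328 0.2451] ((532.2055053710938, 244.31723022460938), (14.844600677490234, 94.62310791015625), 88.63015747070312)
226 [423.9513 265.3496] [0.5328 0.3166] ((532.0536499023438, 316.2598571777344), (14.105772972106934, 95.61568450927734), 83.40972900390625)
nubs top
9 [328.7778 180.4444] [0.6375 0.0204]
9 [355.2222 198.5556] [ 0.5923 -0.0453]
4 [331.5 202. ] [0.5834 0.0136]
5 [309. 204.] [0.578  0.0692]
5 [333. 208.] [0.5684 0.0098]
5 [335. 230.] [0.5141 0.0049]
5 [360. 234.] [ 0.5045 -0.0566]
7 [336.1429 236.1429] [0.499  0.0021]
4 [312.5 240. ] [0.4893 0.0599]
8 [339.  258.5] [ 0.4445 -0.0049]
29 [364.3448 262.2759] [ 0.4355 -0.0669]
29 [315.931  268.3448] [0.4206 0.0512]
nubs scene
17 [336.8824 170.0588] [ 0.4495 -0.0013]
9 [306.3333 172.8889] [ 0.5089 -0.0548]
18 [322.2778 187.5   ] [0.5182 0.0073]
11 [344.6364 192.9091] [0.4946 0.0604]
18 [306.5 206. ] [0.5869 0.0154]
case ((541.27587890625, 6.484336853027344), (221.33200073242188, 195.68331909179688), 7.191776752471924)
[array([300. , 268.9]), array([379.7, 258.9]), array([367.7, 170.4]), array([289.8, 179.5])]
feeder ((563.126953125, -260.9963684082031), (249.01951599121094, 103.70934295654297), 0.5911267399787903)
[array([421.3, 261.2]), array([462.2, 260.7]), array([457.7, 163. ]), array([417.9, 162.9])]
crate ((535.264892578125, 277.7193603515625), (177.07403564453125, 209.7946014404297), 85.30352020263672)
[array([253.3, 267.1]), array([262.5, 179.3]), array([189.6, 172.9]), array([178.7, 260.2])]
paddle 87 [445.1839 256.0345] [ 0.4504 -0.2577]
```

```bash
python3 - <<'E'
from meas import *
for nm,c,b in (("top",t,(284,165,388,272)),("scene",s,(252,145,378,250))):
    hsv=cv2.cvtColor(c["pixels"],cv2.COLOR_BGR2HSV)
    g=cv2.inRange(hsv,(0,0,95),(179,70,255))
    x0,y0,x1,y1=b; m=np.zeros_like(g); m[y0:y1,x0:x1]=g[y0:y1,x0:x1]
    bl=[q for q in blobs(m,*b,40)]
    mm=np.any([q[2] for q in bl],0).astype(np.uint8)
    ys,xs=np.nonzero(mm); h=cv2.convexHull(np.stack([xs,ys],1).astype(np.int32))[:,0]
    P=np.array([onz(c,u,0.02)[:2]*1e3 for u in h],np.float32)
    print(nm,cv2.minAreaRect(P)); o=c["pixels"].copy(); o[mm>0]=(0,0,255); crop(o,x0,y0,x1,y1,4,f"m_{nm}.png")
# feeder plate by hand corners
for n,c,L in (("top",t,[(419.3,163.7),(457.5,163.7),(461.4,261.3),(422.4,261.4)]),):
    P=np.array([onz(c,u,0.005)[:2] for u in L]); print(P, P.mean(0))
    print(np.degrees(np.arctan2(*(P[0]-P[3])[::-1])),np.degrees(np.arctan2(*(P[1]-P[2])[::-1])))
# scene corners of feeder from s_all crop
L=[(27,187),(92,238),(265,102)]
for u in L: print(onz(s,(180+u[0]/2.6,95+u[1]/2.6),0.005)[:2])
hsv=cv2.cvtColor(s["pixels"],cv2.COLOR_BGR2HSV)
red=cv2.inRange(hsv,(0,150,100),(5,255,255))|cv2.inRange(hsv,(174,150,100),(179,255,255))
for a,c,m in blobs(red,250,100,290,150,5): print("pad scene",a,c,onz(s,c,0.0285)[:2])
E
```

```text
top ((541.4923706054688, 6.316184997558594), (210.33132934570312, 186.38720703125), 7.212104320526123)
scene ((543.5912475585938, -3.7359466552734375), (215.73118591308594, 428.3114013671875), 7.05837869644165)
[[ 0.6852 -0.2113]
 [ 0.6863 -0.3109]
 [ 0.4376 -0.3121]
 [ 0.4376 -0.2132]] [ 0.5617 -0.2619]
0.43870262107290503 0.2861443148224886
[ 0.6868 -0.3061]
[ 0.6871 -0.2066]
[ 0.4401 -0.2088]
pad scene 151 [265.1921 120.3311] [ 0.4476 -0.2648]
```

View pics/m_scene.png

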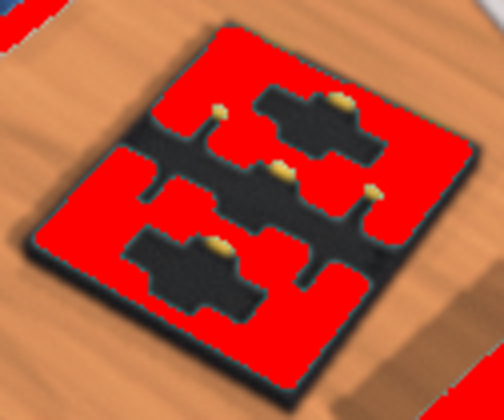

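```bash
python3 - <<'E'
from meas import *
c=s;b=(252,145,378,250)
hsv=cv2.cvtColor(c["pixels"],cv2.COLOR_BGR2HSV)
g=cv2.inRange(hsv,(0,0,95),(179,70,255))
bl=[q for q in blobs(g,*b,200) if 275<q[1][0]<350 and 165<q[1][1]<230]
print([(q[0],q[1]) for q in bl])
mm=np.any([q[2] for q in bl],0).astype(np.uint8)
ys,xs=np.nonzero(mm); h=cv2.convexHull(np.stack([xs,ys],1).astype(np.int32))[:,0]
P=np.array([onz(c,u,0.02)[:2]*1e3 for u in h],np.float32); print(cv2.minAreaRect(P))
E
```

```text
[(np.int32(1587), array([330.2212, 178.0529])), (np.int32(1745), array([302.5393, 211.1977]))]
((542.3329467773438, 6.4263153076171875), (215.73118591308594, 191.63980102539062), 7.05837869644165)
```

```bash
cat >> h.py <<'E'
from scipy.spatial.transform import Rotation as Ro
def rot(adeg):
    a=np.radians(adeg); x=np.array([np.cos(a),np.sin(a),0]); z=np.array([0,0,-1.]); y=np.cross(z,x)
    return Ro.from_matrix(np.stack([x,y,z],1)).as_rotvec()
FE=np.array([0.5622,-0.2605]); FY=0.45; CE=np.array([0.5418,0.0066]); CY=7.25
def fpt(x,y=0):
    a=np.radians(FY); return FE+[x*np.cos(a)-y*np.sin(a),x*np.sin(a)+y*np.cos(a)]
def cpt(x,y=0):
    a=np.radians(CY); return CE+[x*np.cos(a)-y*np.sin(a),x*np.sin(a)+y*np.cos(a)]
def P(xy,z): return [float(xy[0]),float(xy[1]),float(z)]
def F(): return np.array(bot.current_contact_force())
def tcp(): return np.array(bot.current_ee_pos())
np.set_printoptions(precision=4,suppress=True)
def push(first=False):
    R=rot(90+FY)
    q=fpt(-0.148)
    bot.goto(P(q,0.16),R); bot.set_gripper(0.0)
    bot.line_to(P(q,0.030),max_speed=0.15)
    f0=F(); log=[]
    x=-0.148
    bot.line_to(P(fpt(-0.135),0.03),max_speed=0.1); x=-0.135
    xc=None
    while x<-0.02:
        x+=0.004 if xc is None or x-xc<0.062 else 0.0015
        bot.line_to(P(fpt(x),0.03),max_speed=0.05 if xc is None else 0.08)
        d=F()-f0; log.append((round(x,4),round(-d[0],1)))
        if xc is None and -d[0]>3: xc=x
        if -d[0]>22: break
    bot.hold(0.15)
    print(log,xc,tcp(),F()-f0)
    bot.line_to(P(fpt(-0.15),0.03),max_speed=0.2)
    bot.line_to(P(fpt(-0.15),0.16),max_speed=0.25)
E
python3 - <<'E'
from h import *
push(); print(bot.current_clock())
bot.goto(P(cpt(0,0.0),0.3),rot(90))
E
cat > look.py <<'E'
import sys
from h import *
n=sys.argv[1]; t=cam("top"); s=cam("scene")
a=cv2.resize(t["pixels"][150:290,400:480],None,fx=4,fy=4,interpolation=cv2.INTER_CUBIC)
b=cv2.resize(s["pixels"][100:200,180:290],None,fx=4,fy=4,interpolation=cv2.INTER_CUBIC)
o=np.zeros((560,770,3),np.uint8); o[:560,:320]=a; o[:400,325:765]=b
cv2.imwrite(f"pics/{n}.png",o)
E
python3 look.py f1
```

```text
[(-0.131, np.float64(-1.1)), (-0.127, np.float64(-0.9)), (-0.123, np.float64(3.0)), (-0.119, np.float64(4.4)), (-0.115, np.float64(5.7)), (-0.111, np.float64(6.8)), (-0.107, np.float64(6.4)), (-0.103, np.float64(7.7)), (-0.099, np.float64(7.6)), (-0.095, np.float64(7.8)), (-0.091, np.float64(8.4)), (-0.087, np.float64(8.1)), (-0.083, np.float64(6.9)), (-0.079, np.float64(6.2)), (-0.075, np.float64(6.6)), (-0.071, np.float64(7.7)), (-0.067, np.float64(7.0)), (-0.063, np.float64(6.9)), (-0.059, np.float64(7.9)), (-0.055, np.float64(8.3)), (-0.0535, np.float64(9.5)), (-0.052, np.float64(9.2)), (-0.0505, np.float64(13.5)), (-0.049, np.float64(19.4)), (-0.0475, np.float64(25.2))] -0.119 [ 0.5085 -0.2605  0.0295] [-25.7746  -0.6606  17.3913]
13.6917
```

View pics/f1.png

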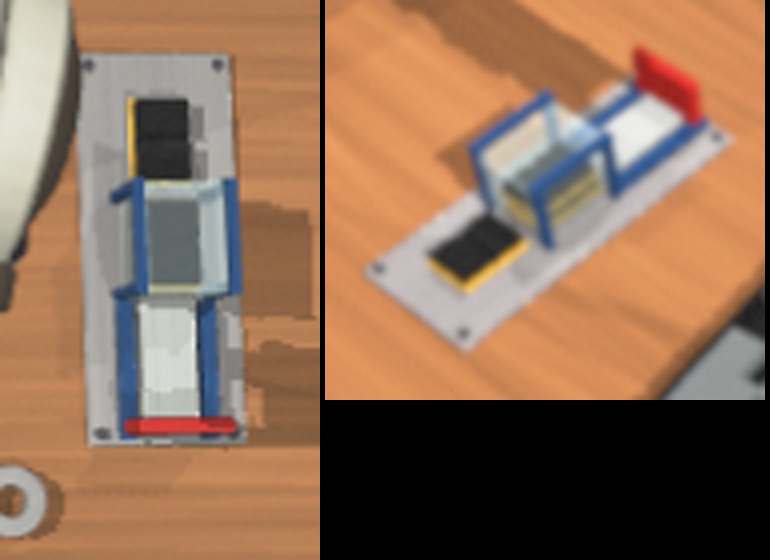

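```bash
cat >> h.py <<'E'
def padfind(zt=0.019,boxes={"top":(405,150,475,290),"scene":(170,95,300,200)},verbose=True):
    out={}
    for n in ("top","scene"):
        c=cam(n); hsv=cv2.cvtColor(c["pixels"],cv2.COLOR_BGR2HSV)
        m=cv2.inRange(hsv,(0,0,0),(179,255,62)); x0,y0,x1,y1=boxes[n]
        mm=np.zeros_like(m); mm[y0:y1,x0:x1]=m[y0:y1,x0:x1]
        k,l,st,ce=cv2.connectedComponentsWithStats(mm)
        best=[]
        for i in range(1,k):
            if st[i,4]<60: continue
            cs,_=cv2.findContours((l==i).astype(np.uint8),cv2.RETR_EXTERNAL,cv2.CHAIN_APPROX_NONE)
            q=np.array([onz(c,u,zt)[:2]*1e3 for u in cs[0][:,0].astype(float)],np.float32)
            (cx,cy),(w,h),a=cv2.minAreaRect(q)
            if w<h: w,h,a=h,w,a+90
            a=(a+90)%180-90
            if 35<w<75 and 20<h<55: best.append((cx/1e3,cy/1e3,w,h,a,st[i,4]))
        out[n]=best
        if verbose: print(n,np.array(best))
    return out
E
python3 -c "
from h import *
padfind();print(fpt(0.067))"
```

```text
top [[  0.6294  -0.26    48.4598  32.6484   0.5816 252.    ]]
scene [[  0.6329  -0.2568  45.9382  29.0273   0.8787 146.    ]
 [  0.5583  -0.0601  62.0281  40.4372  61.8615 157.    ]]
[ 0.6292 -0.26  ]
```

```bash
cat >> h.py <<'E'
def grasp(xy,adeg,z,opening,width,newt=50):
    """open, descend, close, lift; returns held bool"""
    bot.goto(P(xy,0.15),rot(adeg)); bot.set_gripper(opening)
    bot.line_to(P(xy,z+0.03),max_speed=0.2); 
    bot.line_to(P(xy,z),max_speed=0.06)
    bot.set_gripper(0.0,newt); bot.hold(0.1); o1=bot.current_opening()
    bot.line_to(P(xy,z+0.03),max_speed=0.06)
    bot.line_to(P(xy,0.13),max_speed=0.2); bot.hold(0.1)
    o=bot.current_opening(); print("grasp opening",round(o1*92,1),round(o*92,1),"F",F(),bot.current_clock())
    return abs(o*92-width)<4
def insert(xy,adeg,dz,width,home=0.0,rim=0.020):
    """dz: tcp z - part bottom. part bottom home 0.008"""
    bot.goto(P(xy,0.10),rot(adeg))
    bot.line_to(P(xy,rim+dz+0.008),max_speed=0.12); bot.hold(0.1)
    print("before insert opening",round(bot.current_opening()*92,1))
    ca,sa=np.cos(np.radians(CY)),np.sin(np.radians(CY))
    offs=[(0,0),(1.2,0),(-1.2,0),(0,1.2),(0,-1.2),(1.2,1.2),(-1.2,1.2),(1.2,-1.2),(-1.2,-1.2),(2.4,0),(-2.4,0),(2.4,1.2),(-2.4,1.2),(2.4,-1.2),(-2.4,-1.2)]
    for ox,oy in offs:
        p=np.array(xy)+np.array([ca*ox-sa*oy,sa*ox+ca*oy])/1e3
        bot.line_to(P(p,rim+dz+0.004),max_speed=0.05); bot.hold(0.05); f0=F()[2]
        b=rim+0.004; ok=False; log=[]
        while b>0.0075:
            b-=0.0015; bot.line_to(P(p,b+dz),max_speed=0.05); bot.hold(0.03)
            f=F()[2]-f0; bm=tcp()[2]-dz; log.append((round(bm*1e3,1),round(f,1)))
            if f>9 and bm>0.0165: break
            if f>30: ok=True;break
        else: ok=True
        print((ox,oy),ok,log[-6:])
        if ok: return p
    return None
def press(xy,adeg,ztop,fmax=28):
    """closed fingers push on top; ztop top height when home"""
    bot.goto(P(xy,ztop+0.05),rot(adeg)); bot.set_gripper(0.0)
    bot.line_to(P(xy,ztop+0.008),max_speed=0.1); bot.hold(0.1); f0=F()[2]; z=ztop+0.008; log=[]
    while z>ztop-0.008:
        z-=0.001; bot.line_to(P(xy,z),max_speed=0.05); bot.hold(0.03); f=F()[2]-f0
        log.append((round(tcp()[2]*1e3,1),round(f,1)))
        if f>fmax: break
    print("press",log[-7:]); bot.line_to(P(xy,ztop+0.05),max_speed=0.15)
E
python3 - <<'E'
from h import *
p=np.array([0.6297,-0.260])
print(grasp(p,90+FY,0.008,0.65,38))
o=insert(cpt(-0.07),90+CY,0.003,38)
print(o,tcp(),bot.current_opening()*92,bot.current_clock())
E
```

```text
grasp opening 37.5 37.4 F [-0.7197  0.7052 -1.2302] 20.6083
True
before insert opening 37.6
(0, 0) True [(np.float64(15.0), np.float64(0.7)), (np.float64(13.4), np.float64(-0.2)), (np.float64(11.8), np.float64(-1.1)), (np.float64(10.3), np.float64(-1.4)), (np.float64(8.8), np.float64(-1.1)), (np.float64(8.3), np.float64(7.6))]
[ 0.4724 -0.0022] [ 0.4726 -0.0022  0.0113] 37.673516447760626 26.0083
```

```bash
cat >> h.py <<'E'
def release(w):
    bot.set_gripper((w+9)/92.); q=tcp(); bot.line_to(P(q[:2],0.08),max_speed=0.12)
E
cat > lookc.py <<'E'
import sys
from h import *
n=sys.argv[1]; t=cam("top"); s=cam("scene")
a=cv2.resize(t["pixels"][160:280,280:390],None,fx=3.5,fy=3.5,interpolation=cv2.INTER_CUBIC)
b=cv2.resize(s["pixels"][140:255,250:380],None,fx=3,fy=3,interpolation=cv2.INTER_CUBIC)
o=np.zeros((420,790,3),np.uint8); o[:a.shape[0],:a.shape[1]]=a; o[:b.shape[0],395:395+b.shape[1]]=b
cv2.imwrite(f"pics/{n}.png",o)
E
python3 - <<'E'
from h import *
release(38); press(cpt(-0.07),90+CY,0.022)
push()
bot.goto(P(fpt(-0.15),0.25),rot(90)); print(bot.current_clock()); padfind()
E
python3 lookc.py c1; python3 look.py f2
```

```text
press [(np.float64(24.9), np.float64(-0.4)), (np.float64(24.0), np.float64(-0.7)), (np.float64(23.0), np.float64(-0.8)), (np.float64(22.4), np.float64(4.0)), (np.float64(22.3), np.float64(14.4)), (np.float64(22.3), np.float64(22.9)), (np.float64(22.3), np.float64(33.0))]
[(-0.131, np.float64(1.5)), (-0.127, np.float64(1.5)), (-0.123, np.float64(6.0)), (-0.119, np.float64(5.8)), (-0.115, np.float64(6.0)), (-0.111, np.float64(6.0)), (-0.107, np.float64(6.5)), (-0.103, np.float64(6.5)), (-0.099, np.float64(7.0)), (-0.095, np.float64(7.2)), (-0.091, np.float64(7.2)), (-0.087, np.float64(8.4)), (-0.083, np.float64(7.1)), (-0.079, np.float64(6.7)), (-0.075, np.float64(7.5)), (-0.071, np.float64(7.5)), (-0.067, np.float64(8.3)), (-0.063, np.float64(7.5)), (-0.059, np.float64(9.1)), (-0.0575, np.float64(9.2)), (-0.056, np.float64(10.6)), (-0.0545, np.float64(10.3)), (-0.053, np.float64(9.6)), (-0.0515, np.float64(11.2)), (-0.05, np.float64(15.9)), (-0.0485, np.float64(22.6))] -0.123 [ 0.5085 -0.2605  0.0295] [-21.8287   0.8684  12.5415]
43.4333
top [[  0.6295  -0.2593  49.277   30.7273  -1.7618 249.    ]]
scene [[  0.6331  -0.2572  45.4918  29.6936   0.8921 149.    ]
 [  0.5593  -0.0594  65.8697  41.1453  59.0299 169.    ]]
```

View pics/c1.png

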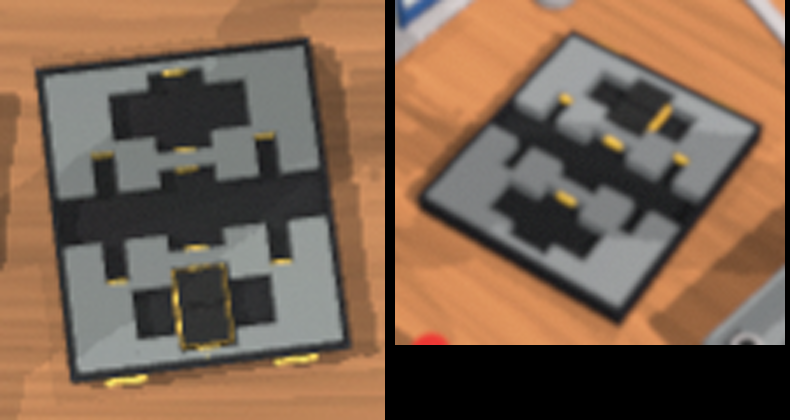

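View pics/f2.png

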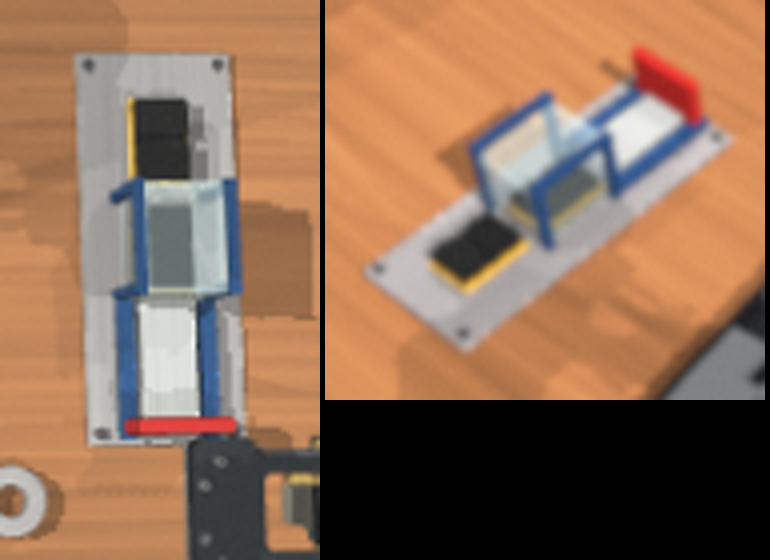

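The first pad sits in the near pocket (px 338,248), with its top pressed at 22.3 mm, which is home. The second pad is at the outlet (440,185 px), undisturbed. One pad is still in the hood (yellow line at 555,200 in the crop), so C is present.

```bash
python3 - <<'E'
from h import *
if grasp(np.array([0.6297,-0.260]),90+FY,0.008,0.65,38):
    o=insert(cpt(0.0),90+CY,0.003,38); print(o,bot.current_opening()*92)
    if o is not None:
        release(38); press(cpt(0),90+CY,0.022); push()
        bot.goto(P(fpt(-0.15),0.25),rot(90)); padfind()
print(bot.current_clock())
E
python3 lookc.py c2; python3 look.py f3
```

```text
grasp opening 37.5 37.2 F [ 0.2628  0.2936 -1.9295] 48.9417
before insert opening 37.4
(0, 0) True [(np.float64(15.1), np.float64(3.0)), (np.float64(13.4), np.float64(2.1)), (np.float64(11.7), np.float64(0.8)), (np.float64(10.2), np.float64(0.2)), (np.float64(8.8), np.float64(-0.1)), (np.float64(8.3), np.float64(8.1))]
[0.5418 0.0066] 37.17495192119496
press [(np.float64(25.0), np.float64(1.0)), (np.float64(23.9), np.float64(0.3)), (np.float64(22.9), np.float64(0.9)), (np.float64(22.4), np.float64(4.6)), (np.float64(22.4), np.float64(12.6)), (np.float64(22.3), np.float64(20.3)), (np.float64(22.3), np.float64(28.3))]
[(-0.131, np.float64(0.8)), (-0.127, np.float64(1.0)), (-0.123, np.float64(5.4)), (-0.119, np.float64(6.1)), (-0.115, np.float64(6.5)), (-0.111, np.float64(6.2)), (-0.107, np.float64(5.3)), (-0.103, np.float64(7.0)), (-0.099, np.float64(6.5)), (-0.095, np.float64(6.4)), (-0.091, np.float64(7.6)), (-0.087, np.float64(6.7)), (-0.083, np.float64(7.8)), (-0.079, np.float64(8.7)), (-0.075, np.float64(8.7)), (-0.071, np.float64(7.9)), (-0.067, np.float64(9.2)), (-0.063, np.float64(8.6)), (-0.059, np.float64(9.0)), (-0.0575, np.float64(9.1)), (-0.056, np.float64(10.1)), (-0.0545, np.float64(10.5)), (-0.053, np.float64(9.6)), (-0.0515, np.float64(12.5)), (-0.05, np.float64(17.1)), (-0.0485, np.float64(23.7))] -0.123 [ 0.5085 -0.2606  0.0296] [-23.5319  -0.2584  13.6692]
top [[  0.6295  -0.2593  49.2701  30.6882  -1.7426 247.    ]]
scene [[  0.6332  -0.2562  45.4878  29.7497   2.0716 148.    ]
 [  0.5593  -0.0594  65.8697  41.1453  59.0299 172.    ]]
71.9
```

View pics/c2.png

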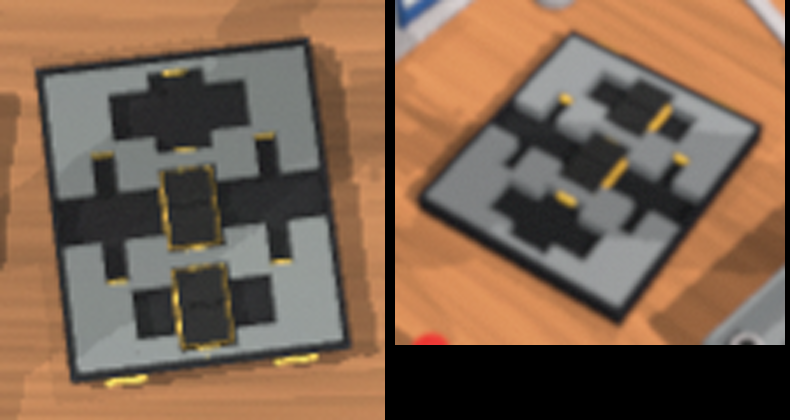

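View pics/f3.png

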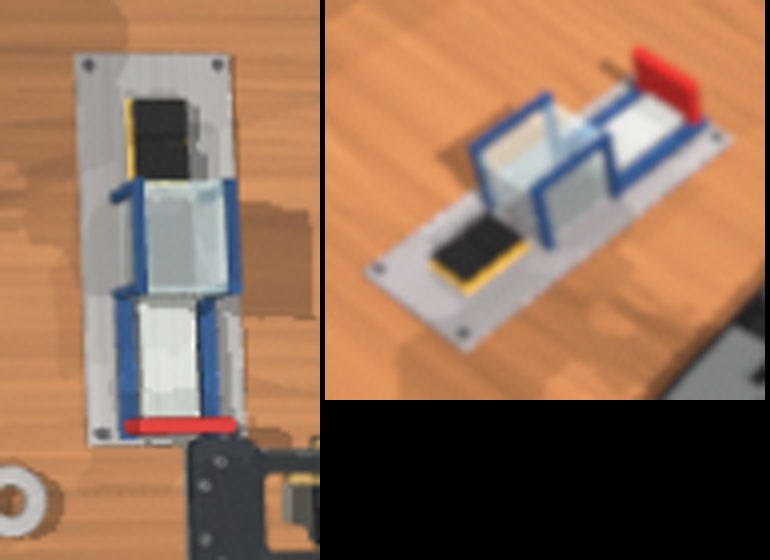

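```bash
python3 - <<'E'
from h import *
if grasp(np.array([0.6297,-0.260]),90+FY,0.008,0.65,38):
    o=insert(cpt(0.07),90+CY,0.003,38); print(o,bot.current_opening()*92)
    if o is not None:
        release(38); press(cpt(0.07),90+CY,0.022)
        if grasp(np.array([0.532,0.2442]),90-0.7,0.0078,0.43,12):
            o=insert(cpt(0,0.058),90+CY,0.0028,12); print(o,bot.current_opening()*92)
            if o is not None: release(12); press(cpt(0,0.058),90+CY,0.021)
        bot.goto([0.35,-0.1,0.25],rot(90))
print(bot.current_clock())
E
python3 lookc.py c3; python3 -c "
from h import *
crop(cam('top')['pixels'],150,150,480,290,2.4,'t3.png')"
```

```text
grasp opening 37.4 37.4 F [-0.2844  1.0042 -1.9285] 77.3083
before insert opening 37.2
(0, 0) True [(np.float64(15.2), np.float64(3.0)), (np.float64(13.4), np.float64(2.1)), (np.float64(11.6), np.float64(-0.4)), (np.float64(10.3), np.float64(-0.2)), (np.float64(8.8), np.float64(0.2)), (np.float64(8.3), np.float64(6.5))]
[0.6112 0.0154] 37.4794083470541
press [(np.float64(22.9), np.float64(-1.3)), (np.float64(22.4), np.float64(2.2)), (np.float64(22.4), np.float64(10.2)), (np.float64(22.4), np.float64(15.8)), (np.float64(22.3), np.float64(21.6)), (np.float64(22.3), np.float64(27.4)), (np.float64(22.2), np.float64(34.4))]
grasp opening 10.3 10.5 F [ 0.1062  0.4683 -0.9588] 94.6917
before insert opening 10.6
(0, 0) True [(np.float64(15.3), np.float64(1.7)), (np.float64(13.8), np.float64(4.8)), (np.float64(11.6), np.float64(-0.8)), (np.float64(10.0), np.float64(-1.4)), (np.float64(8.8), np.float64(-1.1)), (np.float64(8.2), np.float64(5.8))]
[0.5345 0.0641] 10.518178010187011
press [(np.float64(23.0), np.float64(1.3)), (np.float64(22.0), np.float64(0.9)), (np.float64(21.3), np.float64(3.1)), (np.float64(21.1), np.float64(10.9)), (np.float64(21.0), np.float64(17.2)), (np.float64(20.9), np.float64(24.5)), (np.float64(20.8), np.float64(30.8))]
107.2417
```

View pics/c3.png

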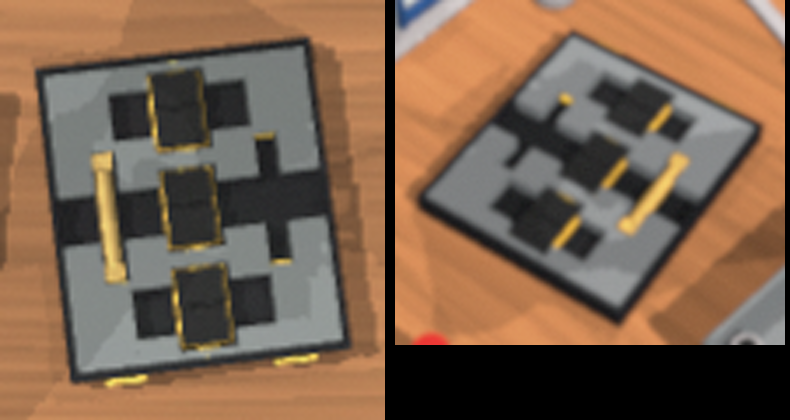

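View pics/t3.png

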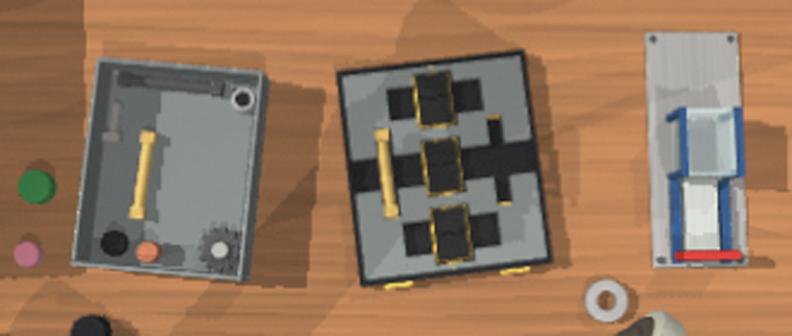

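All three pads and one pin are in the case (pin at px 302,222). The second pin is still at (210,222), its measured position.

```bash
python3 - <<'E'
from h import *
if grasp(np.array([0.5317,0.3159]),90-6.8,0.0078,0.43,11):
    o=insert(cpt(0,-0.058),90+CY,0.0028,12); print(o,bot.current_opening()*92)
    if o is not None: release(12); press(cpt(0,-0.058),90+CY,0.021)
bot.goto([0.35,-0.1,0.25],rot(90))
print(bot.current_clock())
E
python3 lookc.py c4; python3 -c "
from h import *
crop(cam('top')['pixels'],150,90,480,290,2.4,'t4.png')"
```

```text
grasp opening 10.0 11.0 F [ 0.5918 -0.9931 -0.4468] 113.175
before insert opening 10.2
(0, 0) True [(np.float64(15.3), np.float64(2.2)), (np.float64(13.9), np.float64(4.4)), (np.float64(11.6), np.float64(-0.2)), (np.float64(10.0), np.float64(-1.8)), (np.float64(8.7), np.float64(-1.4)), (np.float64(8.2), np.float64(5.1))]
[ 0.5491 -0.0509] 10.445692388921564
press [(np.float64(22.9), np.float64(0.2)), (np.float64(21.9), np.float64(0.4)), (np.float64(21.3), np.float64(2.6)), (np.float64(21.1), np.float64(9.5)), (np.float64(21.0), np.float64(16.7)), (np.float64(20.9), np.float64(23.3)), (np.float64(20.8), np.float64(30.6))]
126.2333
```

View pics/c4.png

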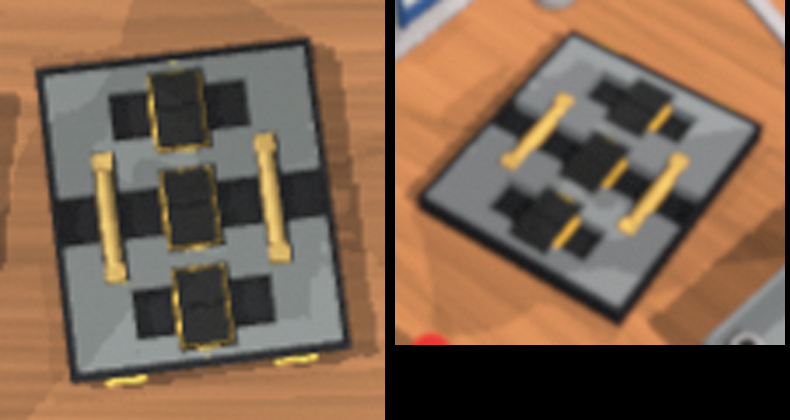

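View pics/t4.png

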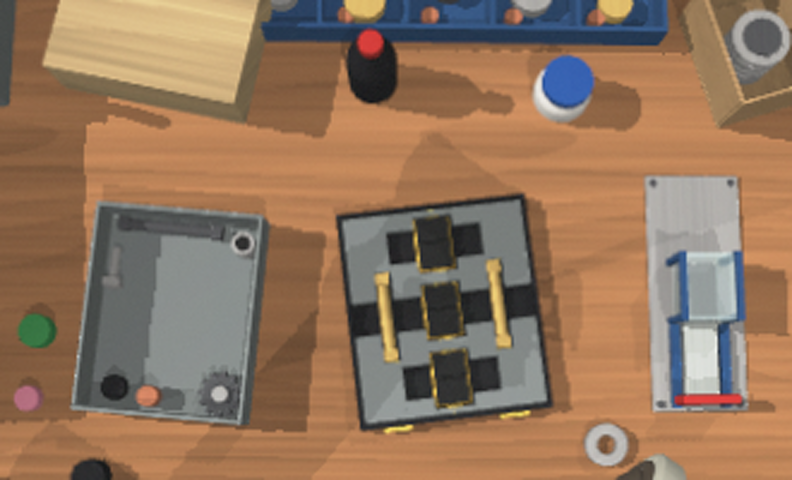

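All five parts are in the case, the magazine is empty, and the paddle is back at rest (445,257). The salvage and bystanders are where they started. I'm handing the job in.

```bash
python3 -c "
from h import *
print(bot.current_clock(),F()); bot.job_done()"
```

```text
126.3833 [-0.1443  0.429   0.112 ]
the job is handed in; nothing more can be done
```

The kit is packed and handed in at 126 s of the 210 s allowed. All three pads are in the pockets and both brass pins are in the grooves.

- **Feeder:** I pushed the paddle to its hard stop three times (about 22–26 N). Each pad was picked up only from the outlet, and the last picture shows the magazine empty and the paddle back at rest.
- **Pads and pins:** Every part went in on the first try, and I then pressed each one with closed fingers. Pad tops stopped at about 22.3 mm and pin bars at about 20.9 mm, which matches fully home (22 and 21 mm nominal).
- **Other things:** In the last top view, the other salvage is still in the crate and the oil bottle, grease jar and bearing look unmoved; I judged this by eye. I saw no pad knocked aside and no loss of grip.
- **Disagreements:** The two cameras differed by 3–4 mm at the feeder. I measured the pad mainly from the top view, which matched the expected outlet position. The pin grip read 10–11 mm on a 12 mm bar, but both pins held.

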